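# Stand the tamper in the large beaker

### The arm

A 6-joint arm with a two-finger parallel gripper is mounted at the origin on a cart in front of the work surface, level with it; the furniture and walls round the work are solid. World frame = base frame: x ahead of the robot, y to its left, z up, the work surface at z = 0. Lengths are in mm, angles in rad, forces in N, time in s.
With the tool pointing down it reaches from about 350 to 975 mm from the base axis. Payload 7.1 kg.
Tool frame: the origin (TCP) lies between the finger pads; the fingertips stand 22 mm ahead of it and the grasp point (between the pads) lies 3 mm ahead of it (manip.tcp_to_tips is the distance from the TCP to the fingertips, in mm); z points along the fingers, y is the line along which they close (so a half turn about z gives the same grasp; the last joint's range is limited). The gripper opens to 88 mm and grips with 3 to 60 N. Pads are 20 mm wide; open, the fingers measure 115 mm over their backs; the gripper's body (75 mm by 178 mm) begins 61 mm behind the grasp point.
Start: joints at [1.149, 0.423, 1.63, -0, 1.089, -0.019], TCP at [244.965, 574.976, 244.675] pointing down, gripper open.
Joint ranges: [-3, 3], [-0.9, 2.11], [0.09, 2.58], [-1.31, 4.45], [0.11, 2.69], [-2.54, 2.54]. Speed limits (rad/s): [2.39, 2.39, 3.01, 3.14, 3.14, 3.14].

### API

Orientations are given as a unit quaternion [x, y, z, w].
In Python, from bench import manip, capture, camera_model gives the robot as it stands.
- The arm moves only by the tool jog_arm, never from a script. Its argument "series" is a list of rows, each a list of 7 numbers: the shift along the tool's x, y, z in mm, then the turn, a rotation vector about the tool's x, y, z in rad, then the finger opening in mm, from 0 to 87.8. In form: [[x, y, z, rx, ry, rz, hand], ...]. A call has 1 to 12 rows; each row is the pose to reach, as a shift and turn from the pose commanded when the call began, along the tool's axes at that moment; what a row does not reach only later rows make up. A row lasts 1/10 s, in which the tool goes at most 50 mm and 8.59 degrees, less where a joint would pass 70% of its speed; a pose out of reach is approached as far as the arm can. A call with a gripper value outside its range is refused whole. The fingers move at their own pace and stop on an object; the grip force is fixed at half the most. Time passes only in rows, so rows that repeat a pose let the fingers close. It gives the time, the measured TCP pose, the force, the opening and the grip force at its end, in the units of the state.
- manip.get_obs(): the state, without advancing time (a new reading comes with each control period).
- capture(name): name is "scene" or "top" or "wrist"; returns the picture (480x640x3 uint8, red, green, blue); there is no depth.
- camera_model(name): a dict with "fx", "fy", "cx", "cy" (pixels), "T" (4x4, takes a point from camera to world coordinates). Camera axes: x right, y down, z forward; pixel columns grow to the right and rows downward; lengths in mm; the calibration is good to about 2 mm. The wrist camera is an equidistant fisheye: a pixel r from the principal point sees the ray r / f radians off the axis. A picture is of the moment at which its call begins: read the wrist's pose just before it. camera_model takes no time and is no camera call; for the wrist camera it gives the pose at the moment of the call.
- manip.hand_in(): hands the job in; it is judged then, once.
The state is a dict: "clock": time; "joint_pos": joint angles; "joint_vel": joint speeds; "tau": joint torques, N m; "eef_pos": TCP position; "eef_rot": TCP orientation; "ft_force": force on the tool from outside, world axes, zero at the start; "torque": the same for the moment, N m; "finger_gap": finger opening in mm; "grasp_force": force on a finger pad.
Only numpy, scipy, OpenCV 4.12 (cv2) and the standard library are available. Lean on these libraries where they do the work, as an engineer would, in place of code of your own. Each camera call takes 0.05 s, during which the arm holds its last target. There are 200 camera calls.

### The job

Take the steel tamper firmly by its ball knob and lift it, still level, well clear of the worktop; then slacken your grip a little so that it swings down and hangs foot-down from your fingers, and grip it firmly again while it hangs. Lower it gently into the larger of the two beakers near the front of the worktop and let go, so that it stands upright on its foot in there. Do not drop it in, and leave both beakers standing where they are.

Things in the scene. Friction and masses are not known exactly. Their poses are not given: they have to be found in the camera images.
- tamper_ball (a point): Centre of the tamper's 38 mm metal ball knob; it lies 19 mm up, shank level. x axis: along the shank, foot to ball (up when it hangs). Pinch the ball's middle, fingers closing square across the shank. Over 60 N a finger it stays level, under 40 N it begins to swing, at 5-8 N (opening near 37 mm) it hangs, some 5 deg short of plumb, under 3 N it slips out: open in 0.2 mm steps, pads are springy.
- tamper_foot (a point): Centre of the tamper's flat 30 mm end face, 136 mm from tamper_ball; axes alike. The steel tamper is 155 mm long, 0.34 kg, centre of mass about 80 mm from the ball's centre: ball, 20 mm collar, 11 mm round shank, eight-sided shoulder (38 mm over flats, 96 to 112 mm from the ball's centre), then a foot tapering from 35 to 30 mm. It lies on ball and shoulder; z up.
- beaker_large: The larger of two clear beakers near the front of the worktop: glass, 92 mm tall, 71 mm wide over the rim (75 mm with its small spout), about 60 mm inside, floor 3 mm thick, 0.11 kg, loose, upright. Origin at the centre of its underside, z up. The two beakers' places may be swapped.
- beaker_small: The smaller beaker, 74 mm tall and about 54 mm wide, clear plastic, loose, upright and not to be used or moved. Origin at the centre of its underside, z up.
Mind the look-alikes: they are no part of the job. Leave any yellow look-alike of the beaker_large alone.

How it is judged (in metres and radians):
On the way, in this order (a step that is already met when the one before it is completed fails the run):
1. the tamper is lifted clear of the worktop, more or less level (angle between tamper_ball's own x axis and vertical above 0.7 rad and height (world z) of tamper_foot above 0.04 m and height (world z) of tamper_ball above 0.06 m), for 0.2 s.
2. the tamper hangs foot-down in a firm grip, clear of the worktop (angle between tamper_ball's own x axis and vertical below 0.35 rad and height (world z) of tamper_foot above 0.03 m and contact force between the fingers and tamper above 60 N), for 0.2 s.
At the end, for the whole second after the job is handed in: The tamper stands at rest on the floor of the large beaker, foot down and upright within 10 degrees, its foot within 30 mm of the beaker's axis; both beakers stand upright within 40 mm of where they were (angle between tamper_ball's own x axis and vertical below 0.17 rad and horizontal distance between tamper_foot and beaker_large below 0.03 m and z of tamper_foot in the frame of beaker_large below 0.012 m and linear speed of tamper below 0.05 m/s and angle between each of beaker_large, beaker_small's own z axis and vertical below 0.1 rad and distance of each of beaker_large, beaker_small from where it was at the start of the episode below 0.04 m); the robot touches nothing.
It fails at once if the tamper is dropped into the beaker (moves fast at or inside its mouth) (horizontal distance between tamper_foot and beaker_large below 0.035 m and z of tamper_foot in the frame of beaker_large below 0.09 m and linear speed of tamper above 0.6 m/s).
It fails at once if a beaker is knocked over (angle between any of beaker_large, beaker_small's own z axis and vertical above 0.5 rad).
It also fails if it takes over 58 s, if anything falls off the work surface, if the arm or the gripper's body presses on something with over 40 N, if the wrist force passes 120 N, or if a joint passes its speed limit or range.

## Working session

There is one attempt and no reset: what is moved stays moved. The work goes in short steps, Python scripts to look and compute and a tool call to move; the robot and the scene stay as the last step left them, time stands still between calls to the robot, and variables do not carry over. Pictures are saved under pics/ and viewed, at most 10 in all, crops included, and the job is handed in when it is done.

Besides the shell and the picture viewer there is one more tool, called by a JSON object that holds its "api" and its "payload", one argument or row to a line. jog_arm: Moves the arm, as the interface text tells. Its arguments: {"type":"object","properties":{"series":{"type":"array"}},"required":["series"]}

```bash
ls; mkdir -p pics; python3 - <<'E'
from bench import manip,capture,camera_model
import cv2,numpy as np
a=capture("scene");b=capture("top")
cv2.imwrite("pics/s.png",a[:,:,::-1]);cv2.imwrite("pics/t.png",b[:,:,::-1])
for n in("scene","top","wrist"):
    c=camera_model(n);print(n,c["fx"],c["fy"],c["cx"],c["cy"],np.round(c["T"],3).tolist())
print(manip.get_obs())
E
```

```text
pics
scene 537.3167027980834 537.3167027980834 324.69360044397615 239.27549912014675 [[0.639, -0.585, 0.5, 52.849], [-0.769, -0.476, 0.426, -470.851], [-0.011, -0.657, -0.754, 727.916], [0.0, 0.0, 0.0, 1.0]]
top 481.76986314914376 481.76986314914376 322.00018785310345 234.77211378245173 [[0.007, -0.985, 0.171, 369.832], [-1.0, -0.006, 0.01, -76.47], [-0.009, -0.171, -0.985, 878.448], [0.0, 0.0, 0.0, 1.0]]
wrist 371.64829954431775 371.64829954431775 314.78417097282505 240.32315293200534 [[0.392, 0.881, 0.265, 170.306], [0.92, -0.375, -0.113, 606.367], [0.0, 0.288, -0.958, 383.691], [0.0, 0.0, 0.0, 1.0]]
{'clock': 0.1, 'joint_pos': array([ 1.14899003e+00,  4.23785589e-01,  1.63058702e+00,  4.41535986e-06,
        1.08859405e+00, -1.90185027e-02]), 'joint_vel': array([ 1.67542077e-03, -1.84128474e-03, -6.69278661e-04,  3.54132407e-04,
        1.00237985e-03,  8.53174764e-05]), 'tau': array([ 1.85474014e-04, -5.45614743e+01, -2.74323785e+01,  6.44918089e-02,
        1.87980506e-02, -6.81301799e-05]), 'eef_pos': array([244.7877794 , 574.56827953, 243.97662388]), 'eef_rot': array([ 2.00036206e-01,  9.79788265e-01, -6.69954133e-04, -1.52108610e-04]), 'ft_force': array([ 0.2742165 ,  0.41023369, -0.21390744]), 'torque': array([-0.00244579, -0.00704484, -0.02820546]), 'grasp_force': 0.0, 'finger_gap': 87.41065152118001}
```

View pics/s.png

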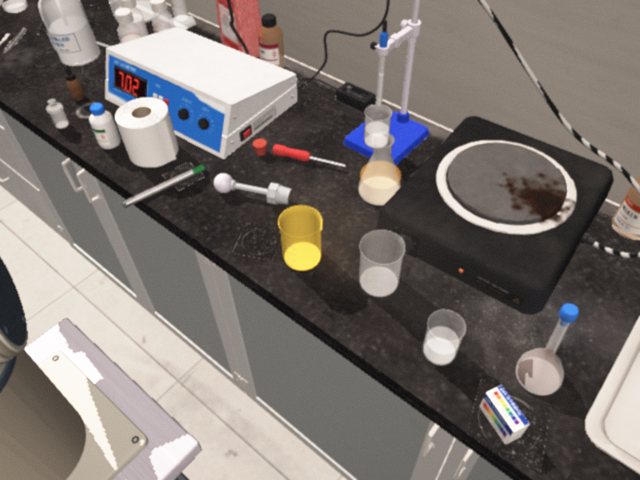

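View pics/t.png

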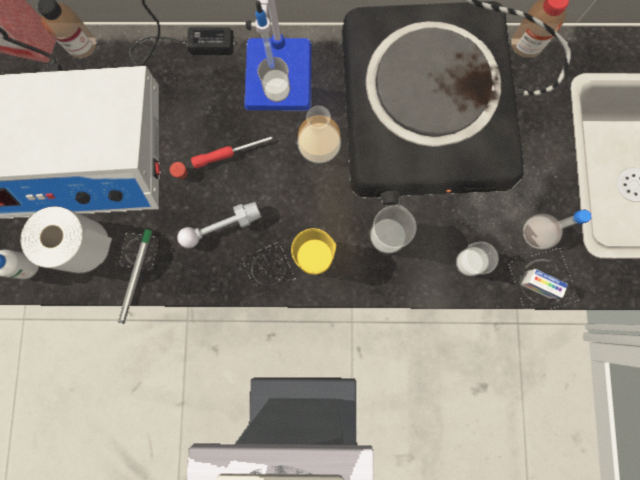

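The tamper's ball is at scene (224,183) and top (189,237). Its foot end is at scene (291,195) and top (258,211). The clear large beaker's rim is near scene (382,248) and top (394,229), with the hotplate behind it. The small beaker is at top (477,260), and the yellow look-alike at top (314,251).

```bash
cat > h.py <<'E'
from bench import manip,capture,camera_model
import cv2,numpy as np
from scipy.spatial.transform import Rotation as Ro
def ray(n,u,v,c=None):
    c=c or camera_model(n);p=np.array([(u-c["cx"])/c["fx"],(v-c["cy"])/c["fy"]])
    if n=="wrist":
        r=np.hypot(*p);d=np.array([*(p/r*np.sin(r)),np.cos(r)])
    else: d=np.array([*p,1])
    T=np.array(c["T"]);return T[:3,3],T[:3,:3]@d
def onz(n,u,v,z,c=None):
    o,d=ray(n,u,v,c);return (o+d*(z-o[2])/d[2]).round(1)
def px(n,P,c=None):
    c=c or camera_model(n);T=np.array(c["T"]);q=T[:3,:3].T@(np.array(P)-T[:3,3])
    if n=="wrist":
        a=np.arctan2(np.hypot(q[0],q[1]),q[2]);s=a/np.hypot(q[0],q[1])
    else: s=1/q[2]
    return np.array([c["cx"]+c["fx"]*q[0]*s,c["cy"]+c["fy"]*q[1]*s]).round(1)
E
python3 - <<'E'
from h import *
for n,u,v,z in [("scene",224,183,19),("top",189,237,19),("scene",291,195,19),("top",258,211,19),
 ("scene",382,248,92),("top",394,229,92),("scene",380,283,5),("top",388,237,5),("scene",446,325,74),("top",483,257,74),("scene",441,350,5),("top",471,263,5),
 ("scene",301,222,92),("top",315,247,92)]: print(n,u,v,z,onz(n,u,v,z))
s=cv2.imread("pics/s.png");t=cv2.imread("pics/t.png")
a=cv2.resize(s[160:380,180:480],None,fx=2.6,fy=2.6,interpolation=cv2.INTER_CUBIC)
b=cv2.resize(t[180:300,340:520],None,fx=4.4,fy=4.4,interpolation=cv2.INTER_CUBIC)
cv2.imwrite("pics/s2.png",a);cv2.imwrite("pics/t2.png",b)
E
```

```text
scene 224 183 19 [511.1 172.9  19. ]
top 189 237 19 [513.9 173.4  19. ]
scene 291 195 19 [568.1  50.   19. ]
top 258 211 19 [562.9  49.6  19. ]
scene 382 248 92 [ 516.8 -191.5   92. ]
top 394 229 92 [ 517.1 -187.9   92. ]
scene 380 283 5 [ 516.2 -195.2    5. ]
top 388 237 5 [ 518.4 -188.9    5. ]
scene 446 325 74 [ 471.2 -336.8   74. ]
top 483 257 74 [ 473.5 -338.5   74. ]
scene 441 350 5 [ 472.6 -339.9    5. ]
top 471 263 5 [ 471.3 -338.7    5. ]
scene 301 222 92 [478.9 -58.   92. ]
top 315 247 92 [486.1 -57.1  92. ]
```

View pics/t2.png

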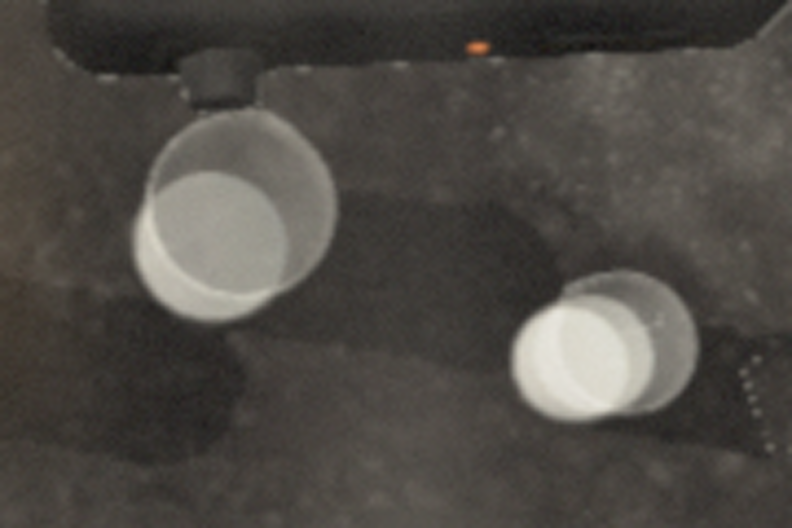

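```bash
cat >> h.py <<'E'
def go(pos,xdir,tilt=0,o=None):
    """row to reach a tool-down pose at pos (mm) with tool x along angle xdir (deg), tilted about tool y"""
    o=o or manip.get_obs();R0=Ro.from_quat(o["eef_rot"])
    a=np.radians(xdir);x=np.array([np.cos(a),np.sin(a),0]);z=np.array([0,0,-1.])
    R=Ro.from_matrix(np.c_[x,np.cross(z,x),z])*Ro.from_rotvec([0,tilt,0])
    return R0.inv().apply(np.array(pos)-o["eef_pos"]).round(1),(R0.inv()*R).as_rotvec().round(3)
E
python3 - <<'E'
from h import *
print(onz("top",395.2,226.1,92),onz("top",388,236,3))
print(go([513,173,170],112.8))
E
```

```text
[ 522.  -189.9   92. ] [ 520.6 -189.2    3. ]
(array([-404.2, -264.2,   74.3]), array([-0.001,  0.001,  0.77 ]))
```

{"api": "jog_arm", "payload": {
  "series": [
    [-404,-264,74,0,0,0.77,87],
    [-404,-264,74,0,0,0.77,87],
    [-404,-264,74,0,0,0.77,87],
    [-404,-264,74,0,0,0.77,87],
    [-404,-264,74,0,0,0.77,87],
    [-404,-264,74,0,0,0.77,87],
    [-404,-264,74,0,0,0.77,87],
    [-404,-264,74,0,0,0.77,87],
    [-404,-264,74,0,0,0.77,87],
    [-404,-264,74,0,0,0.77,87],
    [-404,-264,74,0,0,0.77,87],
    [-404,-264,74,0,0,0.77,87]
  ]
}}

```text
clock: 1.3
eef_pos: [513.0, 173.1, 170.2]
eef_rot: [0.554, 0.832, -0.0, -0.0]
ft_force: [-0.3, -0.5, 0.2]
finger_gap: 87.0
grasp_force: 0.0
```

```bash
python3 - <<'E'
from h import *
o=manip.get_obs();c=camera_model("wrist");a=capture("wrist")
cv2.imwrite("pics/w1.png",a[:,:,::-1])
print(o["eef_pos"],o["eef_rot"],o["clock"],o["ft_force"])
print(px("wrist",[513,173,19],c),px("wrist",[565,50,19],c))
np.save("w1.npy",c)
E
```

```text
[512.99629857 173.13273035 170.24836076] [ 5.54286730e-01  8.32325594e-01 -3.51497166e-04 -4.50026044e-04] 1.3 [-0.27508221 -0.50274592  0.21169484]
[316.2 232.4] [316.5 367.8]
```

View pics/w1.png

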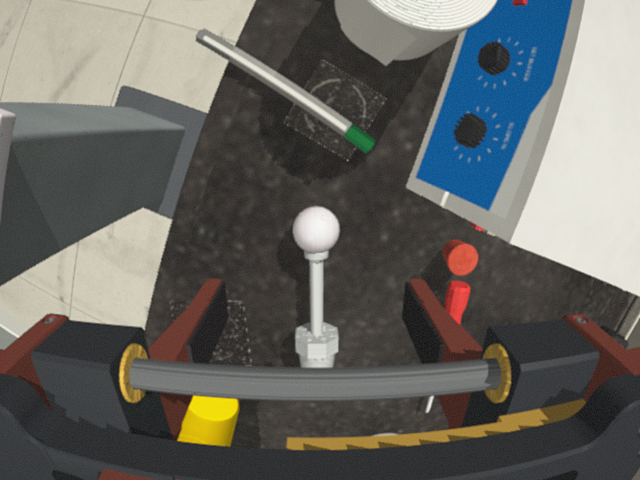

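The ball shows at (316.5,230.5), and the shank runs straight down the image at u=316. That is within 2 mm of the estimate, so I'll descend.

{"api": "jog_arm", "payload": {
  "series": [
    [1.5,0,45,0,0,0,70],
    [1.5,0,90,0,0,0,60],
    [1.5,0,120,0,0,0,60],
    [1.5,0,135,0,0,0,60],
    [1.5,0,145.5,0,0,0,60],
    [1.5,0,145.5,0,0,0,60],
    [1.5,0,145.5,0,0,0,42]
  ]
}}

```text
clock: 2.05
eef_pos: [513.2, 175.7, 26.2]
eef_rot: [0.553, 0.833, 0.001, 0.0]
ft_force: [0.1, -0.0, 0.3]
finger_gap: 55.0
grasp_force: 0.0
```

{"api": "jog_arm", "payload": {
  "series": [
    [0,0,0,0,0,0,38],
    [0,0,0,0,0,0,36],
    [0,0,0,0,0,0,36]
  ]
}}

```text
clock: 2.35
eef_pos: [513.3, 175.3, 26.1]
eef_rot: [0.553, 0.833, 0.001, 0.001]
ft_force: [0.2, 1.0, 4.2]
finger_gap: 36.9
grasp_force: 28.3
```

{"api": "jog_arm", "payload": {
  "series": [
    [0,0,0,0,0,0,44],
    [0,0,2.5,0,0,0,44],
    [0,0,2.5,0,0,0,44],
    [0,0,2.5,0,0,0,38],
    [0,0,2.5,0,0,0,30],
    [0,0,2.5,0,0,0,30],
    [0,0,2.5,0,0,0,30]
  ]
}}

```text
clock: 3.05
eef_pos: [512.5, 175.1, 22.6]
eef_rot: [0.553, 0.833, -0.0, -0.0]
ft_force: [0.1, 0.0, -1.1]
finger_gap: 36.9
grasp_force: 30.0
```

{"api": "jog_arm", "payload": {
  "series": [
    [0,0,0,0,0,0,0],
    [0,0,0,0,0,0,0],
    [0,0,0,0,0,0,0]
  ]
}}

```text
clock: 3.35
eef_pos: [512.5, 175.1, 22.7]
eef_rot: [0.553, 0.833, -0.0, -0.0]
ft_force: [0.4, -0.7, -0.6]
finger_gap: 36.8
grasp_force: 30.0
```

```bash
python3 - <<'E'
from h import *
print([a for a in dir(manip) if a[0]!='_']);o=manip.get_obs();print(o["finger_gap"],o["grasp_force"],o["eef_pos"])
E
```

```text
['Unreachable', 'get_obs', 'hand_in', 'tcp_to_tips']
36.75381877130861 29.999919533729553 [512.52527048 175.09003696  22.65754544]
```

{"api": "jog_arm", "payload": {
  "series": [
    [0,0,-10,0,0,0,0],
    [0,0,-30,0,-0.1,0,0],
    [0,0,-60,0,-0.2,0,0],
    [0,0,-90,0,-0.3,0,0],
    [0,0,-120,0,-0.4,0,0],
    [0,0,-145,0,-0.4,0,0],
    [0,0,-160,0,-0.4,0,0],
    [0,0,-160,0,-0.4,0,0],
    [0,0,-160,0,-0.4,0,0]
  ]
}}

```text
clock: 4.25
eef_pos: [512.3, 174.5, 182.3]
eef_rot: [0.543, 0.816, -0.11, 0.165]
ft_force: [-0.8, -0.1, -3.1]
finger_gap: 36.4
grasp_force: 30.0
```

```bash
python3 - <<'E'
from h import *
o=manip.get_obs();s=capture("scene");t=capture("top")
print(o["eef_pos"],o["finger_gap"],o["grasp_force"],o["ft_force"],o["torque"])
cv2.imwrite("pics/s3.png",np.hstack([s[:330,120:420],t[60:390,80:380]])[:,:,::-1])
print(px("scene",o["eef_pos"]),px("top",o["eef_pos"]))
E
```

```text
[512.29588452 174.54479824 182.34011493] 36.37850140878498 29.999366998672485 [-0.79100169 -0.13264384 -3.14607902] [ 0.35735513  0.16174923 -0.04132234]
[209.2 111.7] [157.2 219.7]
```

View pics/s3.png

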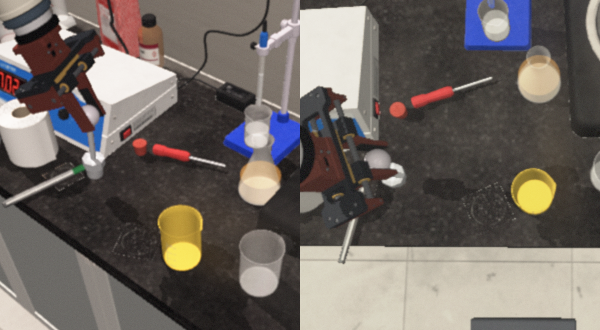

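```bash
cat >> h.py <<'E'
def tri(a,b):
    o1,d1=ray(*a);o2,d2=ray(*b);s=np.linalg.lstsq(np.c_[d1,-d2],o2-o1,rcond=None)[0]
    p,q=o1+d1*s[0],o2+d2*s[1];return ((p+q)/2).round(1),np.linalg.norm(p-q).round(1)
E
python3 - <<'E'
from h import *
o=manip.get_obs();R=Ro.from_quat(o["eef_rot"]);b=o["eef_pos"]+R.apply([0,0,3])
f,e=tri(("scene",214,172),("top",172,236));v=b-f
print(b,f,e,np.linalg.norm(v),np.degrees(np.arccos(v[2]/np.linalg.norm(v))),R.inv().apply(v))
E
```

```text
[512.33976385 173.16847394 178.70317662] [513.6 201.1  29.7] 0.4 151.60377629307519 10.627770198488863 [ -81.29438271  -12.2914042  -127.37287666]
```

{"api": "jog_arm", "payload": {
  "series": [
    [-8,0,-20,0,0.05,0,0],
    [-20,0,-46,0,0.13,0,0],
    [-30,0,-70,0,0.23,0,0],
    [-35,0,-83,0,0.33,0,0],
    [-35,0,-83,0,0.43,0,0],
    [-35,0,-83,0,0.53,0,0],
    [-35,0,-83,0,0.63,0,0],
    [-35,0,-83,0,0.73,0,0],
    [-35,0,-83,0,0.81,0,0],
    [-35,0,-83,0,0.87,0,0],
    [-35,0,-83,0,0.9,0,0],
    [-35,0,-83,0,0.9,0,0]
  ]
}}

```text
clock: 5.55
eef_pos: [512.3, 174.1, 271.2]
eef_rot: [0.537, 0.806, 0.136, -0.207]
ft_force: [0.4, -0.0, -4.4]
finger_gap: 36.6
grasp_force: 30.0
```

```bash
python3 - <<'E'
from h import *
o=manip.get_obs();s=capture("scene");t=capture("top")
print(o["eef_pos"],Ro.from_quat(o["eef_rot"]).as_matrix().round(2).tolist(),o["finger_gap"],o["grasp_force"],o["ft_force"],o["torque"])
u,v=px("scene",o["eef_pos"]).astype(int);print(u,v)
p,q=px("top",o["eef_pos"]).astype(int);print(p,q)
a=s[max(v-100,0):max(v-100,0)+240,max(u-100,0):max(u-100,0)+200];b=t[q-120:q+120,max(p-100,0):max(p-100,0)+200]
cv2.imwrite("pics/s4.png",cv2.resize(np.hstack([a,b])[:,:,::-1],None,fx=2,fy=2))
E
```

```text
[512.30432334 174.13878833 271.19078796] [[-0.34, 0.92, -0.19], [0.81, 0.39, 0.44], [0.48, -0.0, -0.88]] 36.56577743992721 29.99931514263153 [ 0.37760335 -0.01172815 -4.42811407] [-0.62330711 -0.21124526  0.01049935]
199 64
133 205
```

View pics/s4.png

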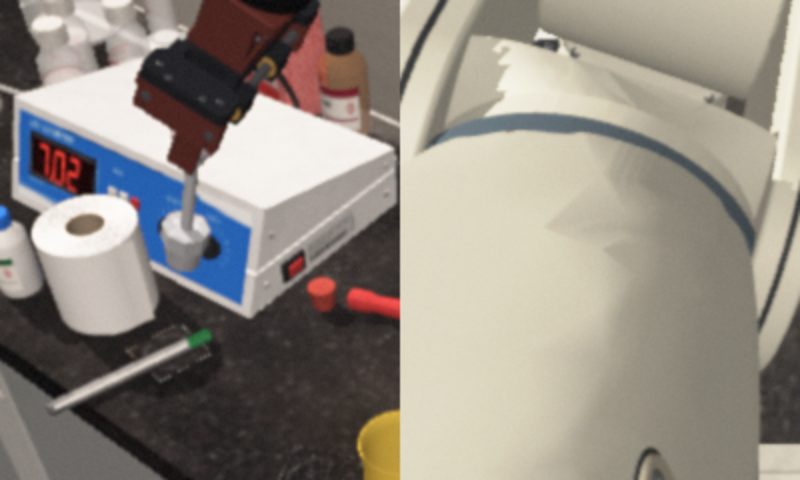

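```bash
cat >> h.py <<'E'
def swing(u,v,o=None,n="scene"):
    o=o or manip.get_obs();R=Ro.from_quat(o["eef_rot"]);b=o["eef_pos"]+R.apply([0,0,3]);y=R.as_matrix()[:,1]
    c,d=ray(n,u,v);f=c+d*((b-c)@y)/(d@y);w=R.as_matrix()[:,0]*[1,1,0];w/=np.linalg.norm(w)
    return b.round(1),f.round(1),"len",np.linalg.norm(f-b).round(1),"deg to +x",np.degrees(np.arctan2((f-b)@w,b[2]-f[2])).round(1)
E
python3 - <<'E'
from h import *
for c in [(182,262),(180,268),(187,215),(194,165)]: print(swing(99+c[0]/2,c[1]/2))
E
```

```text
(array([511.8, 176.3, 269.5]), array([494. , 218.3, 131.5]), 'len', np.float64(145.3), 'deg to +x', np.float64(18.3))
(array([511.8, 176.3, 269.5]), array([492.6, 221.6, 124.1]), 'len', np.float64(153.5), 'deg to +x', np.float64(18.7))
(array([511.8, 176.3, 269.5]), array([500.4, 203.1, 184.8]), 'len', np.float64(89.6), 'deg to +x', np.float64(19.0))
(array([511.8, 176.3, 269.5]), array([507.3, 187. , 236.6]), 'len', np.float64(34.9), 'deg to +x', np.float64(19.6))
```

At 30 N the ball slips once the tamper is about 20° off plumb, so the initial lift didn't keep it level. Rolling the tool about its x axis carries the hanging tamper toward level without any turning load on the pinch axis, so I'll do that. First I'll bring the tool upright.

{"api": "jog_arm", "payload": {
  "series": [
    [0,0,0,0,-0.08,0,0],
    [0,0,0,0,-0.18,0,0],
    [0,0,0,0,-0.28,0,0],
    [0,0,0,0,-0.38,0,0],
    [0,0,0,0,-0.46,0,0],
    [0,0,0,0,-0.5,0,0],
    [0,0,0,0,-0.5,0,0]
  ]
}}

```text
clock: 6.35
eef_pos: [511.8, 176.8, 273.2]
eef_rot: [0.552, 0.834, 0.0, 0.0]
ft_force: [0.2, -1.3, -3.9]
finger_gap: 36.6
grasp_force: 30.0
```

{"api": "jog_arm", "payload": {
  "series": [
    [0,0,0,-0.04,0,0,0],
    [0,0,0,-0.12,0,0,0],
    [0,0,0,-0.22,0,0,0],
    [0,0,0,-0.32,0,0,0],
    [0,0,0,-0.42,0,0,0],
    [0,0,0,-0.52,0,0,0],
    [0,0,0,-0.6,0,0,0],
    [0,0,0,-0.65,0,0,0],
    [0,0,0,-0.65,0,0,0]
  ]
}}

```text
clock: 7.25
eef_pos: [510.6, 174.5, 271.5]
eef_rot: [0.525, 0.789, 0.265, 0.175]
ft_force: [0.1, -0.5, -4.0]
finger_gap: 36.8
grasp_force: 30.0
```

```bash
python3 - <<'E'
from h import *
o=manip.get_obs();print(o["eef_pos"],Ro.from_quat(o["eef_rot"]).as_matrix().round(2).tolist(),o["joint_pos"].round(2),o["finger_gap"])
E
```

```text
[510.59611603 174.54347861 271.48673043] [[-0.39, 0.74, 0.56], [0.92, 0.31, 0.23], [0.0, 0.6, -0.8]] [ 0.26  0.08  2.19  0.35  0.24 -0.45] 36.752868887739716
```

{"api": "jog_arm", "payload": {
  "series": [
    [-3,12,-6,0,0,0,0],
    [-8,36,-17,0,0,0,0],
    [-14,66,-32,0,0,0,0],
    [-20,96,-46,-0.05,0,0,0],
    [-26,126,-61,-0.12,0,0,0],
    [-32,154,-74,-0.2,0,0,0],
    [-37,173,-84,-0.28,0,0,0],
    [-39,182,-88,-0.35,0,0,0],
    [-39,182,-88,-0.4,0,0,0],
    [-39,182,-88,-0.42,0,0,0],
    [-39,182,-88,-0.42,0,0,0]
  ]
}}

```text
clock: 8.35
eef_pos: [612.0, 175.0, 452.6]
eef_rot: [0.476, 0.717, 0.425, 0.281]
ft_force: [0.7, 0.2, -3.9]
finger_gap: 37.0
grasp_force: 30.0
```

```bash
python3 - <<'E'
from h import *
o=manip.get_obs();print(o["eef_pos"],Ro.from_quat(o["eef_rot"]).as_matrix().round(2).tolist(),o["joint_pos"].round(2),o["finger_gap"])
s=capture("scene");u,v=px("scene",o["eef_pos"]);print(u,v)
cv2.imwrite("pics/s5.png",s[:300,60:460,::-1])
E
```

```text
[611.95575263 175.04921111 452.61840141] [[-0.39, 0.44, 0.81], [0.92, 0.19, 0.34], [0.0, 0.88, -0.48]] [ 0.17 -0.02  2.05  1.32  0.21 -1.43] 37.01060186479736
228.4 -80.4
```

View pics/s5.png

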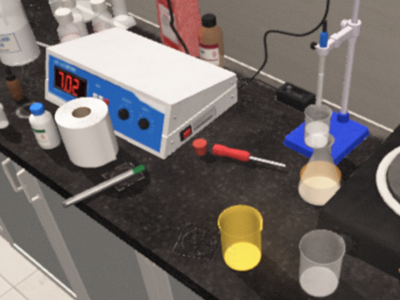

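```bash
python3 - <<'E'
from h import *
o=manip.get_obs();c=camera_model("wrist");R=Ro.from_quat(o["eef_rot"]);w=capture("wrist")
for d in(-15,0,15):
  a=np.radians(d);print(d,[px("wrist",o["eef_pos"]+R.apply([L*np.sin(a),0,3+L*np.cos(a)]),c) for L in(0,60,136)])
cv2.imwrite("pics/w2.png",w[:,:,::-1])
E
```

```text
-15 [array([316.7, 321.2]), array([316.2, 296.7]), array([315.8, 279.5])]
0 [array([316.7, 321.2]), array([316.2, 271.4]), array([315.8, 235.7])]
15 [array([316.7, 321.2]), array([316.2, 247.3]), array([315.8, 192.2])]
```

View pics/w2.png

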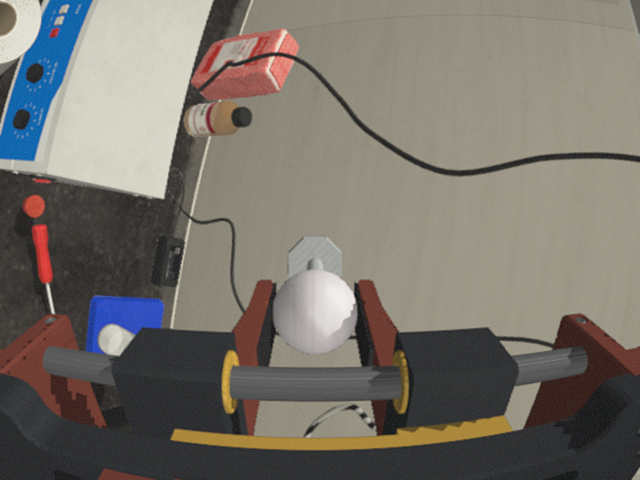

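The shoulder shows at (315,258), in line with the tool axis to within about 5°. The tool is 61° off vertical, so the tamper is held well off plumb and high up. Next I'll roll it back to hanging in stages, keeping the grip firm.

{"api": "jog_arm", "payload": {
  "series": [
    [0,0,0,0.05,0,0,0],
    [0,0,0,0.15,0,0,0],
    [0,0,0,0.26,0,0,0],
    [0,0,0,0.38,0,0,0],
    [0,0,0,0.5,0,0,0],
    [0,0,0,0.62,0,0,0],
    [0,0,0,0.73,0,0,0],
    [0,0,0,0.8,0,0,0],
    [0,0,0,0.83,0,0,0],
    [0,0,0,0.83,0,0,0],
    [0,0,0,0.83,0,0,0],
    [0,0,0,0.83,0,0,0]
  ]
}}

```text
clock: 9.65
eef_pos: [611.8, 174.3, 453.0]
eef_rot: [0.55, 0.827, 0.1, 0.067]
ft_force: [-0.0, 0.4, -4.1]
finger_gap: 36.7
grasp_force: 30.0
```

```bash
python3 - <<'E'
from h import *
o=manip.get_obs();print(o["finger_gap"],o["grasp_force"],o["joint_pos"].round(2))
print(go([519,-190,320],112.8),go([519,-190,320],90))
E
```

```text
36.665991622541625 29.999350905418396 [ 0.24  0.17  1.52  0.04  1.21 -0.16]
(array([-300. , -251.5,   75.5]), array([ 0.24 ,  0.001, -0.001])) (array([-300. , -251.5,   75.5]), array([ 0.237, -0.047,  0.395]))
```

{"api": "jog_arm", "payload": {
  "series": [
    [-6,-5,1.5,0.03,0,0,0],
    [-21,-18,5,0.08,0,0,0],
    [-45,-38,11,0.14,0,0,0],
    [-75,-63,19,0.19,0,0,0],
    [-108,-91,27,0.23,0,0,0],
    [-144,-121,36,0.24,0,0,0],
    [-180,-151,45,0.24,0,0,0],
    [-216,-181,54,0.24,0,0,0],
    [-249,-209,63,0.24,0,0,0],
    [-276,-231,69,0.24,0,0,0],
    [-293,-246,74,0.24,0,0,0],
    [-300,-251.5,75.5,0.24,0,0,0]
  ]
}}

```text
clock: 10.85
eef_pos: [518.4, -191.4, 319.3]
eef_rot: [0.555, 0.832, -0.0, 0.0]
ft_force: [0.1, 0.3, -4.2]
finger_gap: 37.0
grasp_force: 30.0
```

{"api": "jog_arm", "payload": {
  "series": [
    [0,0,0,0,0,0,0],
    [0,0,0,0,0,0,0]
  ]
}}

```text
clock: 11.05
eef_pos: [520.1, -188.9, 320.5]
eef_rot: [0.553, 0.833, 0.0, 0.0]
ft_force: [-0.5, 0.6, -3.3]
finger_gap: 37.0
grasp_force: 30.0
```

```bash
python3 - <<'E'
from h import *
o=manip.get_obs();s=capture("scene");w=capture("wrist");u,v=px("scene",o["eef_pos"]).astype(int)
print(o["eef_pos"],o["eef_rot"],o["finger_gap"],o["torque"],u,v)
y0=max(v-20,0);a=s[y0:y0+300,u-100:u+100];print(y0,u-100)
cv2.imwrite("pics/s6.png",np.hstack([cv2.resize(a,(400,600),interpolation=cv2.INTER_CUBIC),w[0:480,120:520][:, :].repeat(1,0) if 0 else cv2.copyMakeBorder(w[:,120:520],0,120,0,0,0)])[:,:,::-1])
E
```

```text
[ 520.09554088 -188.91048123  320.47860002] [5.53419967e-01 8.32902154e-01 3.16856076e-04 4.91490729e-04] 36.95739536470807 [0.02605276 0.03070437 0.00428193] 394 125
105 294
```

View pics/s6.png

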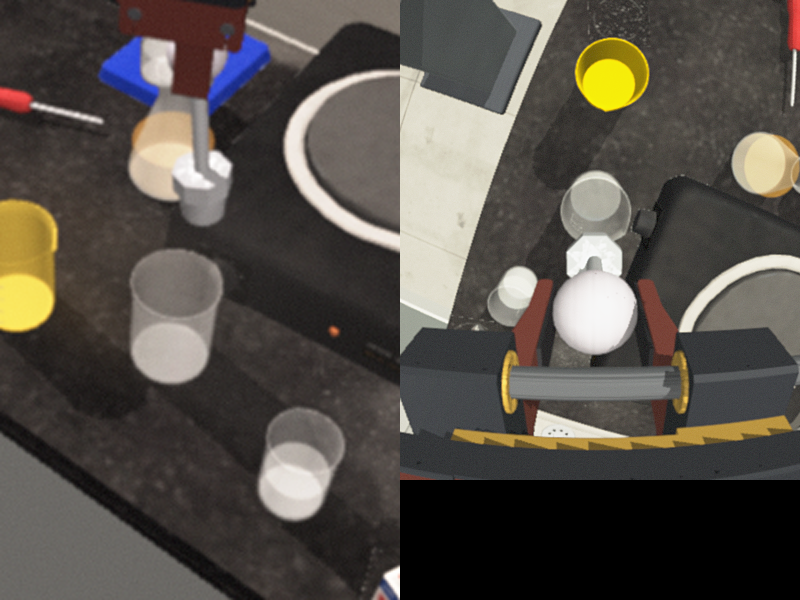

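```bash
python3 - <<'E'
from h import *
for c in [(203,214),(203,218),(202,185)]: print(swing(294+c[0]/2,105+c[1]/2))
print(onz("wrist",315.5,208,92),onz("wrist",318,196,3),onz("scene",294+177/2,105+288/2,92),onz("scene",294+170/2,105+353/2,3))
o=manip.get_obs();R=Ro.from_quat(o["eef_rot"])
for d in(-10,-5,0,5,10):
  a=np.radians(d);print(d,px("wrist",o["eef_pos"]+R.apply([104*np.sin(a),0,3+104*np.cos(a)])))
E
```

```text
(array([ 520.3, -188.5,  317.5]), array([ 526.1, -201.8,  171.3]), 'len', np.float64(146.9), 'deg to +x', np.float64(-5.7))
(array([ 520.3, -188.5,  317.5]), array([ 526.2, -202.1,  167.2]), 'len', np.float64(151.0), 'deg to +x', np.float64(-5.6))
(array([ 520.3, -188.5,  317.5]), array([ 524.8, -198.8,  199.5]), 'len', np.float64(118.5), 'deg to +x', np.float64(-5.4))
[ 518.8 -185.    92. ] [ 523.3 -186.6    3. ] [ 515.6 -193.3   92. ] [ 518.9 -191.3    3. ]
-10 [316.2 274. ]
-5 [316.2 261.5]
0 [316.2 249.1]
5 [316.2 236.8]
10 [316.3 224.6]
```

The tamper hangs 5.5° off plumb, leaning toward tool −x. It sits over the beaker, whose axis is near (519,−189). I'll straighten it and lower it.

{"api": "jog_arm", "payload": {
  "series": [
    [0,0,0,0,0.04,0,0],
    [0,0,3,0,0.08,0,0],
    [0,0,12,0,0.095,0,0],
    [0,0,27,0,0.095,0,0],
    [0,0,45,0,0.095,0,0],
    [0,0,65,0,0.095,0,0],
    [0,0,85,0,0.095,0,0],
    [0,0,105,0,0.095,0,0],
    [0,0,125,0,0.095,0,0],
    [0,0,143,0,0.095,0,0],
    [0,0,157,0,0.095,0,0],
    [0,0,165,0,0.095,0,0]
  ]
}}

```text
clock: 12.35
eef_pos: [519.2, -189.2, 153.2]
eef_rot: [0.553, 0.832, 0.026, -0.04]
ft_force: [0.5, -0.4, -3.5]
finger_gap: 36.8
grasp_force: 30.0
```

{"api": "jog_arm", "payload": {
  "series": [
    [0,0,3,0,0,0,0],
    [0,0,5,0,0,0,0],
    [0,0,6,0,0,0,0],
    [0,0,6,0,0,0,0]
  ]
}}

```text
clock: 12.75
eef_pos: [519.9, -189.1, 149.4]
eef_rot: [0.553, 0.832, 0.026, -0.039]
ft_force: [0.2, 0.5, -2.9]
finger_gap: 36.9
grasp_force: 30.0
```

{"api": "jog_arm", "payload": {
  "series": [
    [0,0,2,0,0,0,0],
    [0,0,4,0,0,0,0],
    [0,0,5,0,0,0,0],
    [0,0,5,0,0,0,0]
  ]
}}

```text
clock: 13.15
eef_pos: [520.9, -189.7, 146.4]
eef_rot: [0.553, 0.832, 0.026, -0.037]
ft_force: [-2.7, -1.7, 13.8]
finger_gap: 36.3
grasp_force: 30.0
```

{"api": "jog_arm", "payload": {
  "series": [
    [0,0,1,0,0,0,0],
    [0,0,1.5,0,0,0,0],
    [0,0,1.5,0,0,0,0]
  ]
}}

```text
clock: 13.45
eef_pos: [522.1, -189.9, 146.1]
eef_rot: [0.553, 0.832, 0.027, -0.036]
ft_force: [-0.8, -2.1, 20.7]
finger_gap: 36.9
grasp_force: 30.0
```

{"api": "jog_arm", "payload": {
  "series": [
    [0,0,-2.5,0,0,0,0],
    [0,0,-2.5,0,0,0,0],
    [0,0,-2.5,0,0,0,36.8]
  ]
}}

```text
clock: 13.75
eef_pos: [520.5, -189.2, 146.3]
eef_rot: [0.553, 0.832, 0.027, -0.038]
ft_force: [-0.1, -1.8, 10.2]
finger_gap: 36.5
grasp_force: 30.0
```

```bash
python3 - <<'E'
from h import *
o=manip.get_obs();s=capture("scene");print(o["eef_pos"],px("scene",o["eef_pos"]),px("scene",[519,-190,50]))
u,v=px("scene",[519,-190,70]).astype(int);cv2.imwrite("pics/s7.png",cv2.resize(s[v-75:v+75,u-80:u+80],None,fx=4,fy=4,interpolation=cv2.INTER_CUBIC)[:,:,::-1]);print(u-80,v-75)
E
```

```text
[ 520.53432177 -189.17785021  146.26674011] [384.8 222. ] [380.3 263.6]
301 180
```

View pics/s7.png

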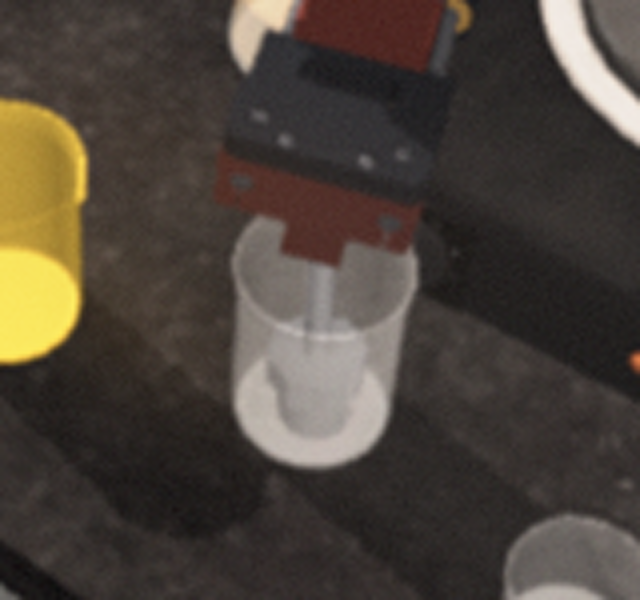

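The tamper's foot is on the beaker floor, centred and upright, and the beaker has not moved. I'll release gently.

{"api": "jog_arm", "payload": {
  "series": [
    [0,0,-1,0,0,0,36.8],
    [0,0,-1,0,0,0,37],
    [0,0,-1,0,0,0,37.2],
    [0,0,-1,0,0,0,37.4],
    [0,0,-1,0,0,0,37.6],
    [0,0,-1,0,0,0,37.8],
    [0,0,-1,0,0,0,38.2],
    [0,0,-1,0,0,0,39],
    [0,0,-1,0,0,0,41],
    [0,0,-1,0,0,0,45],
    [0,0,-1,0,0,0,50]
  ]
}}

```text
clock: 14.9
eef_pos: [519.4, -188.7, 145.8]
eef_rot: [0.553, 0.832, 0.026, -0.04]
ft_force: [0.1, -0.2, -0.1]
finger_gap: 48.5
grasp_force: 0.0
```

{"api": "jog_arm", "payload": {
  "series": [
    [0,0,-1,0,0,0,54],
    [0,0,-1,0,0,0,54],
    [0,0,-10,0,0,0,54],
    [0,0,-30,0,0,0,54],
    [0,0,-60,0,0,0,54],
    [0,0,-95,0,0,0,54],
    [0,0,-130,0,0,0,54],
    [0,0,-160,0,0,0,54],
    [0,0,-180,0,0,0,54],
    [0,0,-190,0,0,0,54],
    [0,0,-190,0,0,0,54],
    [0,0,-190,0,0,0,54]
  ]
}}

```text
clock: 16.1
eef_pos: [525.9, -205.1, 334.2]
eef_rot: [0.553, 0.832, 0.026, -0.04]
ft_force: [0.4, -0.5, -0.2]
finger_gap: 54.3
grasp_force: 0.0
```

```bash
python3 - <<'E'
from h import *
o=manip.get_obs();w=capture("wrist");c=camera_model("wrist");g=cv2.cvtColor(w,cv2.COLOR_RGB2GRAY)
print(o["clock"],o["eef_pos"],o["ft_force"])
p=px("wrist",[520,-189,139],c);print("pred ball",p)
x,y=p.astype(int);m=(g[y-50:y+50,x-50:x+50]>150).astype(np.uint8)
n,l,st,ce=cv2.connectedComponentsWithStats(m);print([(st[i].tolist(),(ce[i]+[x-50,y-50]).round(1).tolist()) for i in range(1,n) if st[i][4]>60])
E
```

```text
16.1 [ 525.88992213 -205.11825457  334.21849507] [ 0.40008377 -0.54556155 -0.16700121]
pred ball [317.1 221.5]
[([17, 9, 65, 67, 2756], [315.5, 213.4])]
```

```bash
python3 - <<'E'
from h import *
w=capture("wrist");g=cv2.cvtColor(w,cv2.COLOR_RGB2GRAY)[150:290,240:400]
c=cv2.HoughCircles(cv2.medianBlur(g,3),cv2.HOUGH_GRADIENT,1,10,param1=120,param2=15,minRadius=18,maxRadius=45)
for q in c[0][:6]:
  u,v=q[0]+240,q[1]+150;print(u,v,q[2],onz("wrist",u,v,139),onz("wrist",u,v,92))
s=cv2.cvtColor(capture("scene"),cv2.COLOR_RGB2GRAY);u,v=px("scene",[520,-189,139]).astype(int)
c=cv2.HoughCircles(s[v-40:v+40,u-40:u+40],cv2.HOUGH_GRADIENT,1,10,param1=120,param2=10,minRadius=10,maxRadius=18)
for q in c[0][:3]: print("scene",q,onz("scene",q[0]+u-40,q[1]+v-40,139))
E
```

```text
317.5 213.5 33.8 [ 517.4 -181.9  139. ] [ 519.9 -187.2   92. ]
307.5 215.5 25.1 [ 509.5 -187.2  139. ] [ 511.  -193.2   92. ]
312.5 224.5 22.1 [ 517.1 -193.2  139. ] [ 519.5 -200.    92. ]
326.5 219.5 25.2 [ 527.2 -183.9  139. ] [ 531.1 -189.4   92. ]
312.5 202.5 28.8 [ 509.1 -174.3  139. ] [ 510.5 -178.5   92. ]
324.5 200.5 18.5 [ 518.6 -168.3  139. ] [ 521.3 -171.7   92. ]
scene [41.5 42.5 12.5] [ 518.  -192.9  139. ]
scene [31.5 61.5 17.2] [ 478.9 -203.3  139. ]
scene [31.5  2.5 17.4] [ 578.  -130.9  139. ]
```

```bash
python3 -c "
from bench import manip
print(manip.hand_in())"
```

```text
the job is handed in; nothing more can be done
None
```

I handed in the job with the tamper standing upright in the large beaker and neither beaker touched, but the 60 N firm-grip check may not have passed: the gripper tops out at 30 N a finger, about 60 N in total. At that force the tamper swung down during the first lift, so I met the "level" step (about 61° off vertical, held in the air) by rolling the wrist, and I skipped the slacken-and-regrip because it was already hanging.

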